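Serve a macaron with the tongs

TASK

Slide the clear cover of the pastry stand all the way open by its brass knob, then take the steel tongs and nip the pink macaron with them, never touching it with the gripper's own fingers. Carry it over the small white plate and finish there still holding it in the tongs, a hand's breadth above the middle of the plate and roughly level. Leave the plate, jigger, candle and coasters where they stand.

Things in the scene. Friction and masses are not known exactly. Their poses are not given: they have to be found in the camera images.
- stand: Pastry stand, fixed: marble slab on a dark wood plinth, 116 (its x) by 276 mm (its y), flat top 30 mm above the worktop. Origin on the worktop under the covered place where the macaron lies; the stand reaches 68 mm to its -y, 208 mm to its +y and 58 mm to either x side. x points away from the robot, z up; the cover slides to +y (left seen from the robot).
- cover (a joint): Travel of the clear cover along the stand's +y, in m: 0 to 0.02 at the start (over the macaron), 0.12 at its end stop (fully open, near edge 78 mm from the stand's origin). About 1.5 N of friction; stays where left. A tunnel of clear plastic 89 (x) by 84 mm (y), roof 76.5 mm above the worktop, open at both y ends.
- cover_knob (a point): Centre of the top of the brass knob on the cover's roof, 102.5 mm above the worktop. The knob is round, 22 mm in diameter, 26 mm tall, and moves with the cover; axes as the stand's. Wall cupboards hang 0.52 m above the worktop from about x = 0.62 m on: keep the wrist short of them.
- macaron: Pink macaron, round, 42 mm in diameter and 30 mm tall, 22 g, lying flat on the stand under the cover. Origin at the centre of its underside, z up.
- tongs: Steel spring tongs lying on the worktop, 243 mm long, 24 mm tall all over, 110 g. Origin at the underside midway between the black grips (x = -35 to +35 mm); centre of mass at x = -20 mm; x points to the jaws, y across the arms, z up. Hinge at x = -120 mm. Finger rests between raised stops (3 mm) at x = -19 and +19 mm; open at rest, 54 mm wide outside there, 63 mm over the stops.
- tongs_jaws (a point): Point midway between the cupped jaws, 100 mm ahead (+x) of the tongs' origin, 12 mm up; axes as the tongs'. Pinching the black grips shuts the jaws, both arms alike: open they leave 77 mm (87 mm outside); grips squeezed to 44 mm, 58 mm (grips parallel); to 34 mm, 42 mm (on the macaron); grips stop at 16 mm. The spring pushes each grip back with 5 (open) to 11 N (on the macaron).
- plate: Small white plate, round, 150 mm across, 18 mm tall. Origin at the centre of its underside on the worktop.
- jigger: Silver hourglass bar measure, 43 mm across, 84 mm tall, bystander. Origin at the centre of its underside.
- candle: Candle in a glass, 72 mm across, 71 mm tall, bystander. Origin at the centre of its underside.
- coasters: Stack of leather coasters, 98 mm across, 25 mm tall, bystander. Origin at the centre of its underside.

How it is judged:
By the outcome, as a careful person would: the job done as asked, in the order asked, and still so for the second after the job is handed in, while the arm keeps its last pose, push and grip.
It also fails if it takes over 59 s, if anything falls off the work surface, if the arm or the gripper's body presses on something with over 40 N, if the wrist force passes 120 N, or if a joint passes its speed limit or range.

ROBOT

A 6-joint arm with a two-finger parallel gripper is mounted at the origin on a cart in front of the work surface, level with it; the furniture and walls round the work are solid. World frame = base frame: x ahead of the robot, y to its left, z up, the work surface at z = 0. Lengths are in m, angles in degrees, forces in N, time in s.
With the tool pointing down it reaches from about 0.4 to 0.825 m from the base axis. Payload 7 kg.
Tool frame: the origin (TCP) lies between the finger pads; the fingertips stand 25 mm ahead of it and the grasp point (between the pads) lies 6 mm ahead of it; z points along the fingers, y is the line along which they close (so a half turn about z gives the same grasp; the last joint's range is limited). The gripper opens to 88 mm and grips with 3 to 60 N. Pads are 19 mm wide; open, the fingers measure 130 mm over their backs; the gripper's body (78 mm by 193 mm) begins 47 mm behind the grasp point.
Start: joints at [-47.836, 20.546, 0.682, 0, -70.136, -16.507], TCP at [0.292, -0.608, 0.252] pointing down, gripper open.
Joint ranges: [-176.03, 176.03], [-82.01, 121.73], [-58.28, 71.71], [-173.87, 95.51], [-174.79, -0.11], [-173.66, 173.66]. Speed limits (degrees/s): [136.94, 136.94, 172.46, 180, 180, 180].

INTERFACE

Orientations are given as [roll, pitch, yaw] about the fixed x, y, z axes, in that order (R = Rz(yaw) Ry(pitch) Rx(roll)).
In Python, from plant import ctrl, vision, get_obs gives the robot as it stands (ctrl), with the cameras (vision) and the readings as plain functions.
- The arm moves only by the shell command python3 drive.py 'ROWS'. ROWS is 1 to 8 rows, one to a line, with the numbers parted by commas; each row has 5 numbers: dx, dy, dz in m, then a turn about the tool's z in degrees, then the finger opening in m; each row is the pose to reach, as a shift and turn from the pose commanded when the command began, along the tool's axes at that moment; what a row does not reach only later rows make up. A row lasts 1/8 s, in which the tool goes at most 0.0625 m and 10.7 degrees, less where a joint would pass 70% of its speed; a pose out of reach is approached as far as the arm can. The fingers move at their own pace and stop on an object; the grip force is fixed at half the most. Time passes only in rows, so rows that do not move let the fingers close. It prints the time, the measured TCP pose, the force, the opening and the grip force at its end. Input that does not fit is refused with a message, and nothing moves.
- get_obs(): the state, without advancing time (a new reading comes with each control period).
- vision.snapshot(name): name is "side" or "top" or "wrist"; returns a dict with "frame" (400x640x3 uint8, red, green, blue), "z_map" (400x640 float32, m along the optical axis (not along the pixel's ray), 0 where there is no reading), "fovy" (degrees; the focal length in pixels is half the picture's height over the tangent of half this angle, whatever the lens; pixels are square), "cx", "cy" (the principal point, pixels), "R" (3x3) and "t" (3): a world point X has camera coordinates R X + t; the wrist camera has in their place "T_tool_cam" (4x4, takes a point from camera to tool coordinates, whose origin is the TCP and whose axes are the flange's). Camera axes: x right, y down, z forward; pixel columns grow to the right and rows downward; lengths in m; the calibration is good to about 2 mm. A picture is of the moment at which its call begins: read the wrist's pose just before it.
- ctrl.close_job(): hands the job in; it is judged then, once.
The state is a dict: "clock": time; "joint_pos": joint angles; "qvel": joint speeds; "tau": joint torques, N m; "tool_pos": TCP position; "orientation": TCP orientation; "force": force on the tool from outside, world axes, zero at the start; "moment": the same for the moment, N m; "opening": finger opening in m; "gripper_force": force on a finger pad.
Only numpy, scipy, OpenCV 4.12 (cv2) and the standard library are available. Lean on these libraries where they do the work, as an engineer would, in place of code of your own. Each camera call takes 0.05 s, during which the arm holds its last target. There are 200 camera calls.

## Working session

There is one attempt and no reset: what is moved stays moved. The work goes in short steps, Python scripts to look and compute and a shell command to move; the robot and the scene stay as the last step left them, time stands still between calls to the robot, and variables do not carry over. Pictures are saved under pics/ and viewed, at most 10 in all, crops included, and the job is handed in when it is done.

```bash
ls; mkdir -p pics; cat > h.py <<'E'
import numpy as np, cv2
from plant import ctrl, vision, get_obs
from scipy.spatial.transform import Rotation as Ro
def Rt(o=None):
    o=o or get_obs(); return Ro.from_euler('xyz',o['orientation'],degrees=True).as_matrix(), np.array(o['tool_pos'])
def snap(n):
    o=get_obs(); s=vision.snapshot(n)
    if n=='wrist':
        R,p=Rt(o); T=np.array(s['T_tool_cam']); Rc=R@T[:3,:3]; tc=R@T[:3,3]+p
        s['R']=Rc.T; s['t']=-Rc.T@tc
    s['R']=np.array(s['R']); s['t']=np.array(s['t']).ravel()
    np.savez(f'/tmp/{n}.npz',**{k:v for k,v in s.items()})
    return s
def f(s): return 200/np.tan(np.radians(float(s['fovy']))/2)
def cloud(s):
    v,u=np.mgrid[:400,:640]; z=s['z_map']; F=f(s)
    P=np.stack([(u-s['cx'])/F*z,(v-s['cy'])/F*z,z],-1)
    return (P-s['t'])@s['R']
def ray(s,u,v):
    d=np.array([(u-s['cx'])/f(s),(v-s['cy'])/f(s),1.]); return -s['R'].T@s['t'], s['R'].T@d
def atz(s,u,v,z):
    c,d=ray(s,u,v); return c+d*(z-c[2])/d[2]
def proj(s,X):
    c=s['R']@np.array(X)+s['t']; return c[:2]/c[2]*f(s)+[float(s['cx']),float(s['cy'])]
def tri(*rs):
    A=np.zeros((3,3));b=np.zeros(3)
    for c,d in rs:
        d=d/np.linalg.norm(d);M=np.eye(3)-np.outer(d,d);A+=M;b+=M@c
    return np.linalg.solve(A,b)
def save(s,n,crop=None,k=1):
    im=s['frame'][...,::-1]
    if crop: x0,y0,x1,y1=crop; im=im[y0:y1,x0:x1]
    im=cv2.resize(im,None,fx=k,fy=k,interpolation=cv2.INTER_CUBIC); cv2.imwrite(f'pics/{n}.png',im)
E
python3 - <<'E'
from h import *
o=get_obs();print(o)
for n in('top','side','wrist'):
    s=snap(n);print(n,s['fovy'],s['cx'],s['cy'],-s['R'].T@s['t'],s['R'].round(3).tolist()); save(s,n)
a=cv2.imread('pics/top.png');b=cv2.imread('pics/side.png')
E
```

```text
drive.py
pics
plant.py
{'clock': 0.0, 'joint_pos': array([-4.78368828e+01,  2.05911033e+01,  6.31987476e-01, -2.10708679e-02,
       -7.01357819e+01, -1.65060279e+01]), 'qvel': array([ 0.11464493, -0.13150751,  0.0467212 ,  0.04802331, -0.0118525 ,
       -0.11325691]), 'tau': array([-1.31945813e-03, -5.82716024e+01,  2.93043441e+01,  6.99675992e+00,
        6.81476711e-03, -1.40722004e-04]), 'tool_pos': array([ 0.29203211, -0.60803985,  0.25060984]), 'orientation': array([ 1.79903385e+02, -7.97321440e-03, -1.54350080e+02]), 'force': array([-0.40850567,  0.23745093, -0.16765281]), 'moment': array([-0.01100279,  0.01362307, -0.08469896]), 'gripper_force': 0.0, 'opening': 0.08774646841405048}
top 51.9198931434858 323.4440725410217 199.39822662492517 [ 0.39880096 -0.03242335  1.25061655] [[-0.016, -1.0, 0.017], [-0.997, 0.014, -0.072], [0.071, -0.018, -0.997]]
side 48.53736814813197 315.8135080619075 200.1553926785988 [ 0.54822253 -1.08478074  0.57809963] [[0.998, 0.055, -0.001], [0.022, -0.418, -0.908], [-0.05, 0.907, -0.419]]
wrist 63.2253072530323 315.71584357270865 204.69389964974576 [ 0.22968979 -0.63805168  0.3852745 ] [[-0.433, 0.901, 0.001], [0.871, 0.418, 0.258], [0.232, 0.112, -0.966]]
```

View pics/top.png

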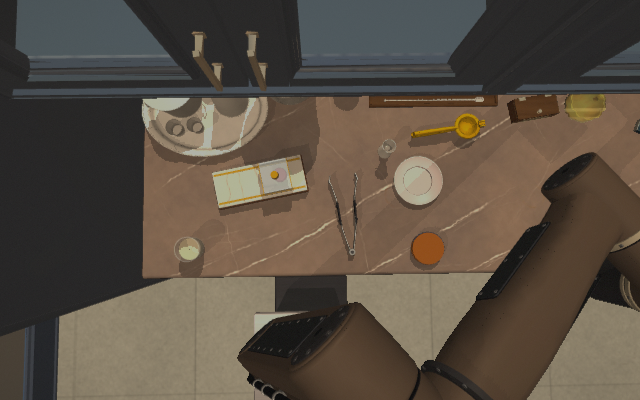

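View pics/side.png

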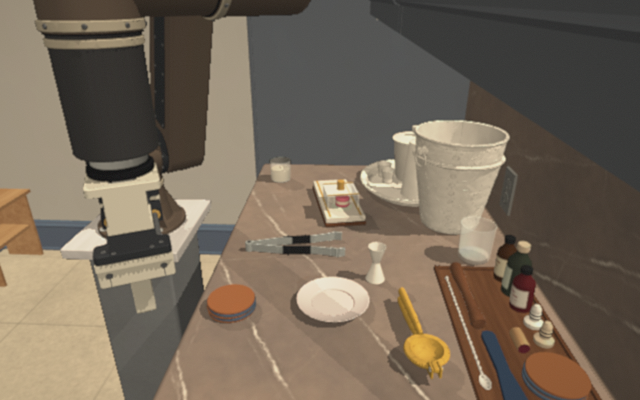

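Top view: knob ≈(275,175), stand centre ≈(260,182), tongs with hinge ≈(352,252) and jaw ends (331,180)/(356,175), plate ≈(418,181), jigger (387,149), coasters (428,248), candle (188,250). In the side view the knob is at ≈(341,185), the macaron at (343,201) and the tongs point right at y≈240–250.

```bash
python3 - <<'E'
from h import *
t=dict(np.load('/tmp/top.npz'));s=dict(np.load('/tmp/side.npz'))
a=cv2.resize(t['frame'][145:265,205:365,::-1],None,fx=5,fy=5,interpolation=cv2.INTER_CUBIC)
b=cv2.resize(s['frame'][165:265,240:400,::-1],None,fx=5,fy=5,interpolation=cv2.INTER_CUBIC)
cv2.imwrite('pics/ta.png',a);cv2.imwrite('pics/sb.png',b)
C=cloud(t)
for n,u,v in[('knob',275,175),('plate',418,181),('jig',387,149),('coast',428,248),('cand',188,250),('hinge',352,252),('slab',235,188)]: print(n,C[v,u].round(4))
E
```

```text
knob [0.5517 0.082  0.1029]
plate [ 0.5399 -0.3444  0.0082]
jig [ 0.6314 -0.2443  0.052 ]
coast [ 0.3368 -0.3639  0.0236]
cand [0.3433 0.3439 0.0364]
hinge [ 0.3286 -0.1369  0.0214]
slab [0.5243 0.2089 0.027 ]
```

View pics/ta.png

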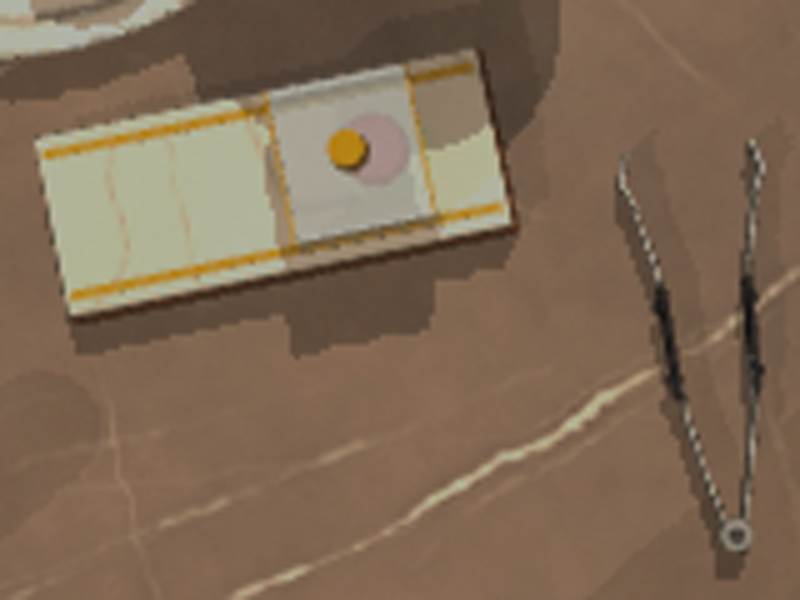

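View pics/sb.png

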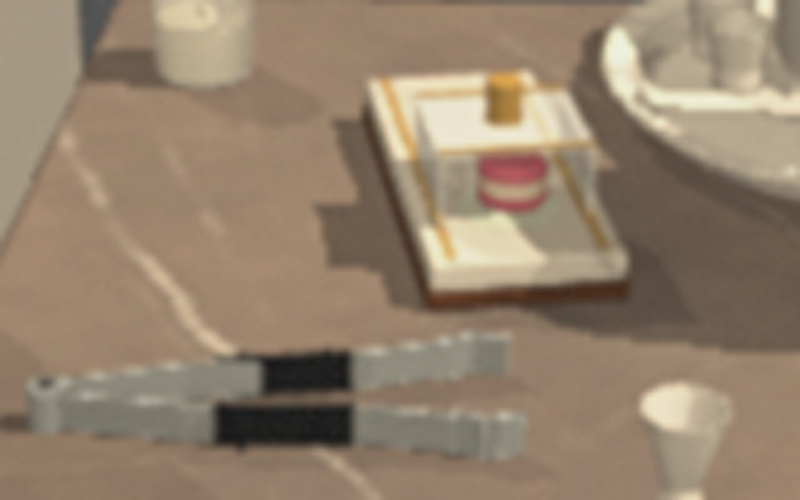

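The crops show the knob top at crop (347,149), the slab top's corners at (38,140), (475,50), (513,224) and (72,308), and the macaron at (376,149). They also show the tongs' hinge at (736,535), grips at (660,288)–(680,398) and (749,278)–(757,398), and jaw tips at (622,158)/(754,142). In the side crop the knob top is at (505,76).

```bash
python3 - <<'E'
from h import *
t=dict(np.load('/tmp/top.npz'));s=dict(np.load('/tmp/side.npz'))
T=lambda x,y:(205+(x+.5)/5-.5,145+(y+.5)/5-.5)
S=lambda x,y:(240+(x+.5)/5-.5,165+(y+.5)/5-.5)
print('knob tri',tri(ray(t,*T(347,149)),ray(s,*S(505,78))), atz(t,*T(347,149),.1025))
c=np.array([atz(t,*T(*p),.03) for p in[(38,140),(475,50),(513,224),(72,308)]])
print('stand corners',c.round(4).tolist()); print(np.linalg.norm(np.diff(np.vstack([c,c[:1]]),axis=0),axis=1))
y=(c[0]-c[1]+c[3]-c[2]);y/=np.linalg.norm(y);x=np.array([y[1],-y[0],0])
org=c.mean(0)-y*.07; print('yaw',np.degrees(np.arctan2(x[1],x[0])),'org',org)
k=atz(t,*T(347,149),.1025)-org; print('knob in stand',k@x,k@y)
m=atz(t,*T(376,149),.055)-org; print('mac',m@x,m@y, m+org)
g=[atz(t,*T(*p),.024) for p in[(660,288),(680,398),(749,278),(757,398),(622,158),(754,142),(736,535)]]
for q in g: print(q.round(4))
h=g[6]; o=np.mean(g[:4],axis=0); j=(g[4]+g[5])/2
print('tongs origin',o,'yaw hinge->org',np.degrees(np.arctan2(*(o-h)[[1,0]])),'hinge->jaws',np.degrees(np.arctan2(*(j-h)[[1,0]])),np.linalg.norm(o-h),np.linalg.norm(j-h))
print('hinge side z',tri(ray(t,*T(736,535)),ray(s,*S(47,385))))
print('rightgrip front',tri(ray(t,*T(749,278)),ray(s,*S(352,405))),tri(ray(t,*T(660,288)),ray(s,*S(352,353))))
# plate: depth cloud
C=cloud(t); 
def circ(pts): 
    A=np.c_[2*pts,np.ones(len(pts))];r=np.linalg.lstsq(A,(pts**2).sum(1),rcond=None)[0];return r[:2],np.sqrt(r[2]+r[:2]@r[:2])
w=s  # plate rim by height
m=(C[...,2]>.012)&(C[...,2]<.03)&(np.hypot(C[...,0]-.545,C[...,1]+.344)<.095)
p=C[m]; print('plate',len(p),circ(p[:,:2].astype(float)),p.mean(0), p.min(0),p.max(0))
R,pp=Rt();print('tool axes',R.round(4).tolist(),pp)
E
```

```text
knob tri [0.55362878 0.08489045 0.10195805] [0.55343702 0.08482734 0.1025    ]
stand corners [[0.5711, 0.276, 0.03], [0.622, 0.0152, 0.03], [0.5168, -0.0063, 0.03], [0.4705, 0.2556, 0.03]]
[0.26575054 0.10732995 0.26590742 0.10262864]
yaw 10.53486065708342 org [0.55789608 0.06628743 0.03      ]
knob in stand -0.0009941788078931075 0.019042662479754616
mac 0.0028608351544689437 0.0060320054725246765 [0.55960584 0.07274082 0.055     ]
[ 0.4777 -0.0936  0.024 ]
[ 0.4117 -0.1044  0.024 ]
[ 0.4829 -0.1471  0.024 ]
[ 0.411  -0.1504  0.024 ]
[ 0.5563 -0.0722  0.024 ]
[ 0.565  -0.1519  0.024 ]
[ 0.33   -0.1362  0.024 ]
tongs origin [ 0.44582195 -0.12388046  0.024     ] yaw hinge->org 6.047315235956809 hinge->jaws 5.971301617278541 0.1164935201156715 0.23192196706719131
hinge side z [ 0.32941727 -0.13638028  0.02239044]
rightgrip front [ 0.48238614 -0.14734452  0.02229329] [ 0.47800102 -0.09375316  0.02119215]
plate 576 (array([ 0.54159713, -0.34229005]), np.float64(0.06696658419634227)) [ 0.54350402 -0.34355076  0.01516192] [ 0.46868206 -0.41644204  0.01200947] [ 0.61584395 -0.26850569  0.02260463]
tool axes [[-0.9014, -0.4329, -0.0007], [-0.4329, 0.9014, 0.0011], [0.0001, 0.0013, -1.0]] [ 0.29210245 -0.60816102  0.25083526]
```

```bash
python3 drive.py '-0.06,0.06,0,5,0.088
-0.1,0.1,0,10,0.088
-0.15,0.14,0.02,15,0.088
-0.2,0.18,0.04,15,0.088
-0.24,0.22,0.06,15,0.088
-0.28,0.26,0.08,15,0.088
-0.32,0.3,0.08,15,0.088
-0.36,0.34,0.08,15,0.088'
cat >> h.py <<'E'
def go(X,yang=None):
    "shift in tool axes from the measured pose to TCP X, and turn to bring tool y to world angle yang"
    R,p=Rt(); d=R.T@(np.array(X)-p); a=np.degrees(np.arctan2(R[1,1],R[0,1]))
    print('TCP',p.round(4),'yang',round(a,2),'shift',d.round(4),'turn',None if yang is None else round(a-yang,2))
E
python3 -c "
from h import *
go([.5535,.0848,.16],100.5)"
python3 drive.py '-0.03,0.05,0,0,0.088
-0.06,0.1,0,0,0.088
-0.09,0.15,0,0,0.088
-0.12,0.2,0.01,0,0.088
-0.128,0.215,0.01,0,0.088
-0.128,0.215,0.01,0,0.088'
python3 - <<'E'
from h import *
s=snap('wrist');save(s,'w1')
go([.5535,.0848,.106],100.5)
print(proj(s,[.5535,.0848,.1025]))
E
```

```text
clock: 1.9
tool_pos: [0.5532, 0.083, 0.1612]
orientation: [-180.0, -0.1, -169.2]
force: [0.7, -0.1, 0.4]
opening: 0.0879
gripper_force: 0.0
TCP [0.5528 0.0821 0.1614] yang 100.69 shift [-0.0012  0.0025  0.0554] turn 0.19
[318.24106599 232.91898146]
```

View pics/w1.png

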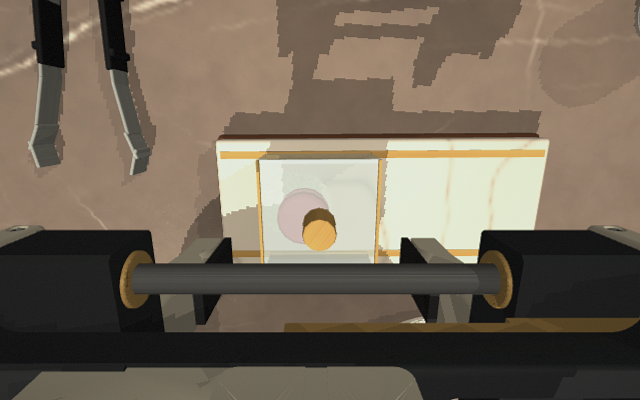

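The wrist view shows the knob top at (319,234), within 2 px of the prediction (318,233). The stand's near edge, (217,141) to (548,140), runs parallel to the fingers' closing line. Next I descend and grip.

```bash
python3 - <<'E'
from h import *
s=dict(np.load('/tmp/wrist.npz'))
a=atz(s,218,142,.03);b=atz(s,548,141,.03);d=b-a
print(a,b,np.linalg.norm(d),np.degrees(np.arctan2(d[1],d[0])))
E
python3 drive.py '0,0.002,0.03,0,0.088
0,0.002,0.055,0,0.088
0,0.002,0.055,0,0.088
0,0.002,0.055,0,0.015
0,0.002,0.055,0,0.015
0,0.002,0.055,0,0.015
0,0.002,0.055,0,0.015
0,0.002,0.055,0,0.015'
```

```text
[ 0.5180384 -0.0037182  0.03     ] [0.46773808 0.25692469 0.03      ] 0.26545213657006117 100.92297802495021
clock: 2.95
tool_pos: [0.5529, 0.0843, 0.1068]
orientation: [180.0, 0.0, -169.3]
force: [0.4, -0.2, 0.6]
opening: 0.0434
gripper_force: 0.0
```

```bash
python3 drive.py '0,0,0,0,0.015
0,0,0,0,0.015
0,0,0,0,0.015
0,0,0,0,0.015'; python3 drive.py '0,0.02,0,0,0.015
0,0.04,0,0,0.015
0,0.06,0,0,0.015
0,0.08,0,0,0.015
0,0.09,0,0,0.015
0,0.095,0,0,0.015'
```

```text
clock: 3.45
tool_pos: [0.5528, 0.0843, 0.1066]
orientation: [180.0, -0.0, -169.3]
force: [-0.3, 1.5, -0.3]
opening: 0.0217
gripper_force: 30.0
clock: 4.2
tool_pos: [0.5346, 0.1781, 0.1066]
orientation: [-180.0, -0.1, -169.3]
force: [-4.9, -3.1, 4.3]
opening: 0.0217
gripper_force: 30.0
```

```bash
python3 drive.py '0,0.004,0,0,0.015
0,0.007,0,0,0.015
0,0.009,0,0,0.015
0,0.009,0,0,0.015'; python3 -c "
from h import *
print(get_obs()['force'])"
```

```text
clock: 4.7
tool_pos: [0.5332, 0.185, 0.1066]
orientation: [-179.9, -0.1, -169.4]
force: [-2.3, -6.3, 3.7]
opening: 0.0217
gripper_force: 30.1
[-2.31214075 -6.32075186  3.69286607]
```

```bash
python3 drive.py '0,0.002,0,0,0.015
0,0.004,0,0,0.015
0,0.004,0,0,0.015'; python3 - <<'E'
from h import *
s=snap('side');C=0
save(s,'s2',(280,160,400,250),6)
E
```

```text
clock: 5.08
tool_pos: [0.533, 0.1854, 0.1065]
orientation: [-179.6, -0.2, -169.4]
force: [6.4, -23.1, 3.3]
opening: 0.0213
gripper_force: 30.1
```

View pics/s2.png

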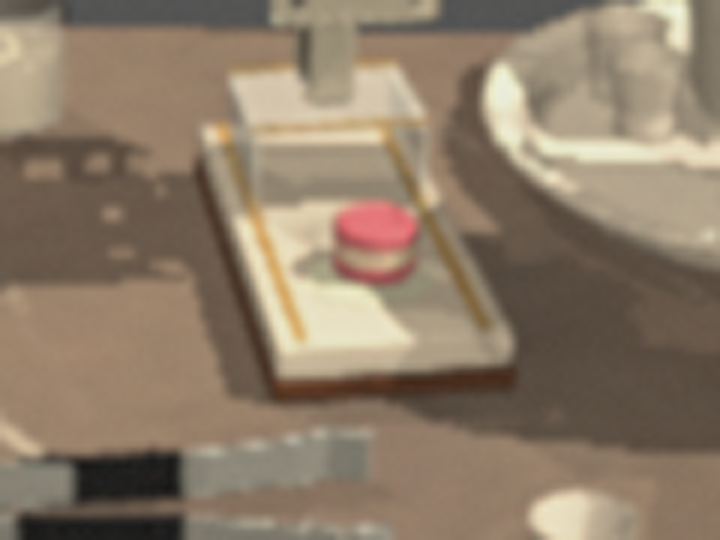

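The cover is against its end stop: 23 N of push with no further motion. The macaron is uncovered, its top face centred at crop (377,222). Next I release and lift.

```bash
python3 drive.py '0,-0.004,0,0,0.015
0,-0.004,0,0,0.05
0,-0.004,0,0,0.05
0,-0.004,0,0,0.06
0,-0.004,0,0,0.06
0,-0.004,-0.03,0,0.07
0,-0.004,-0.06,0,0.08
0,-0.004,-0.08,0,0.088'
python3 drive.py '0,-0.06,-0.02,0,0.088
0,-0.12,-0.03,0,0.088
0.03,-0.17,-0.03,0,0.088
0.06,-0.22,-0.03,0,0.088
0.06,-0.24,-0.03,0,0.088
0.06,-0.24,-0.03,0,0.088'
python3 - <<'E'
from h import *
s=snap('wrist');save(s,'w2')
t=dict(np.load('/tmp/top.npz')); 
for n,X in[('mac',[.5596,.0727,.06]),('hinge',[.33,-.1362,.024]),('org',[.4458,-.1239,.024])]: print(n,proj(s,X))
go([.4458,-.1239,.1])
E
```

```text
clock: 6.12
tool_pos: [0.534, 0.1869, 0.1882]
orientation: [180.0, 0.1, -169.3]
force: [-0.7, 0.9, -0.6]
opening: 0.0839
gripper_force: 0.0
clock: 6.88
tool_pos: [0.519, -0.0617, 0.2169]
orientation: [-180.0, 0.0, -169.5]
force: [0.3, -0.1, 0.2]
opening: 0.0874
gripper_force: 0.0
mac [443.9577655  260.17159316]
hinge [271.20988072 -37.12137853]
org [266.06261058 102.66368935]
TCP [ 0.5191 -0.0609  0.2168] yang 100.58 shift [ 0.0837 -0.0485  0.1167] turn None
```

View pics/w2.png

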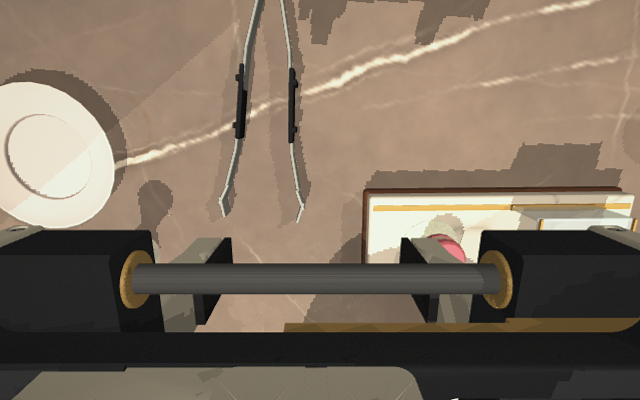

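The wrist view puts the grips at (240,102) and (292,104), so their midpoint is (266,103), matching the prediction exactly. The jaw midpoint (262,216) lies on the predicted axis, so the tongs' pose is confirmed.

```bash
python3 drive.py '0.04,-0.024,0.02,4.6,0.088
0.084,-0.0485,0.06,4.6,0.088
0.084,-0.0485,0.11,4.6,0.088
0.084,-0.0485,0.13,4.6,0.088
0.084,-0.0485,0.13,4.6,0.088
0.084,-0.0485,0.13,4.6,0.088'
python3 - <<'E'
from h import *
s=snap('wrist');save(s,'w3')
go([.4458,-.1239,.027],96.0)
E
```

```text
clock: 7.68
tool_pos: [0.4465, -0.1231, 0.0875]
orientation: [-180.0, 0.1, -173.9]
force: [0.3, 0.5, 0.0]
opening: 0.0876
gripper_force: 0.0
TCP [ 0.4466 -0.1232  0.0877] yang 96.12 shift [ 0.001  -0.0006  0.0607] turn 0.12
```

View pics/w3.png

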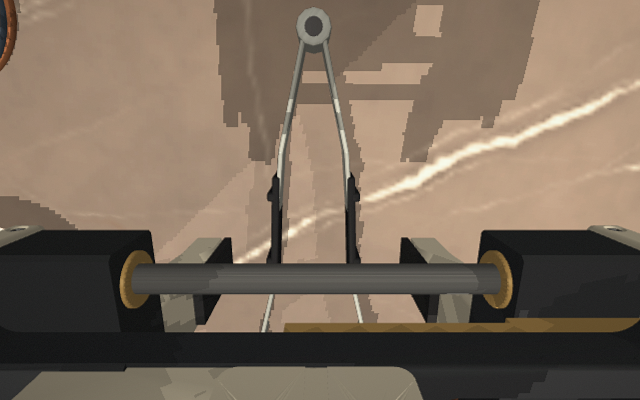

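The hinge is at (314,27) and the arms lie symmetric about the gripper centreline (u≈315), with the rear stops at (272,190)/(355,190). So the gripper is well centred, and I go down.

```bash
python3 - <<'E'
from h import *
s=dict(np.load('/tmp/wrist.npz'));R,p=Rt()
for u,v in[(272,190),(355,190),(271,255),(355,253),(314,27)]: print((R.T@(atz(s,u,v,.024)-p)).round(4))
E
python3 drive.py '0.001,-0.0005,0.03,0,0.088
0.001,-0.0005,0.05,0,0.088
0.001,-0.0005,0.06,0,0.088
0.001,-0.0005,0.06,0,0.088
0.001,-0.0005,0.06,0,0.06'
```

```text
[ 0.026  -0.0271  0.0637]
[0.0261 0.0246 0.0637]
[-0.0177 -0.0293  0.0638]
[-0.0163  0.026   0.0638]
[ 0.1178 -0.0008  0.0635]
clock: 8.35
tool_pos: [0.4452, -0.1242, 0.0275]
orientation: [-180.0, 0.1, -173.9]
force: [0.5, -0.7, -0.4]
opening: 0.0822
gripper_force: 0.0
```

```bash
python3 drive.py '0,0,0,0,0.046
0,0,0,0,0.046
0,0,0,0,0.046
0,0,0,0,0.044
0,0,0,0,0.044
0,0,0,0,0.044
0,0,0,0,0.044'; python3 drive.py '0,0,-0.01,0,0.044
0,0,-0.03,0,0.044
0,0,-0.05,0,0.044
0,0,-0.07,0,0.044
0,0,-0.09,0,0.044
0,0,-0.1,0,0.044
0,0,-0.1,0,0.044'
python3 - <<'E'
from h import *
w=snap('wrist');s=snap('side')
a=cv2.resize(s['frame'][130:290,200:420,::-1],None,fx=3.6,fy=3.6,interpolation=cv2.INTER_CUBIC)
cv2.imwrite('pics/s3.png',a)
E
```

```text
clock: 9.22
tool_pos: [0.4451, -0.1243, 0.0269]
orientation: [-180.0, 0.1, -173.9]
force: [3.0, -1.1, 4.4]
opening: 0.044
gripper_force: 9.7
clock: 10.1
tool_pos: [0.4444, -0.1242, 0.127]
orientation: [180.0, 0.0, -173.9]
force: [-1.1, 0.2, -1.6]
opening: 0.0441
gripper_force: 7.9
```

View pics/s3.png

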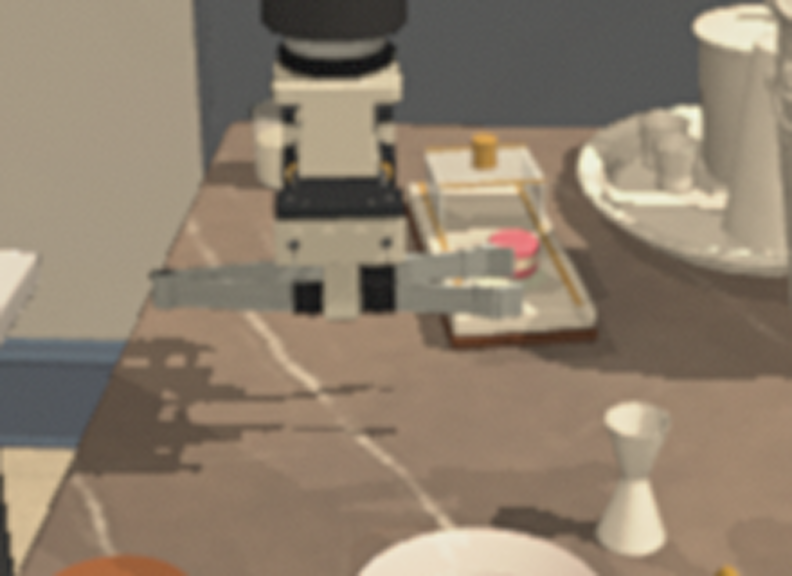

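The tongs are held level, the pad is centred between the black grip ends at crop (342,290), and the jaws are open. Now I measure the uncovered macaron from two views by its colour.

```bash
python3 - <<'E'
from h import *
t=snap('top');s2=dict(np.load('/tmp/side.npz'))
import cv2
def pink(s,box):
    x0,y0,x1,y1=box; h=cv2.cvtColor(s['frame'],cv2.COLOR_RGB2HSV).astype(int)
    m=((h[...,0]>165)|(h[...,0]<4))&(h[...,1]>80)&(h[...,2]>110)
    k=np.zeros_like(m);k[y0:y1,x0:x1]=m[y0:y1,x0:x1]; v,u=np.nonzero(k); return u,v
u,v=pink(t,(240,140,320,220)); print('top',len(u),u.min(),u.max(),v.min(),v.max(),u.mean(),v.mean())
if len(u):
    P=cloud(t)[v,u]; print('depth pts',np.median(P,0),P.min(0),P.max(0)); print('at .058',atz(t,(u.min()+u.max())/2,(v.min()+v.max())/2,.058))
    # side top face centre from crop s2 (377,222) at 6x of 280,160
    print('tri',tri(ray(t,u.mean(),v.mean()),ray(s2,280+377/6,160+222/6)))
R,p=Rt();x=-R[:,0];y=R[:,1];print('x dir',x,'TCP',p)
o=p+x*.0015; o[2]=p[2]-.027
for n,q in[('near tip',o+x*.115-y*.034+[0,0,.012]),('far tip',o+x*.115+y*.034+[0,0,.012]),('hinge',o-x*.12+[0,0,.012])]: 
    c=proj(s2,q); print(n,c,'crop',(c-[200,130])*3.6)
save(t,'t3',(205,130,405,270),4)
E
```

```text
top 151 273 286 168 181 279.17218543046357 174.25827814569536
depth pts [0.56029154 0.07475211 0.057467  ] [ 0.39880096 -0.03242335  0.05033164] [0.57840125 0.09268381 1.25061655]
at .058 [0.55892027 0.07335339 0.058     ]
tri [0.560701   0.07466691 0.05432683]
x dir [ 0.99443881  0.10530554 -0.00148224] TCP [ 0.44386076 -0.12432025  0.12589957]
near tip [344.29779386 213.76803665] crop [519.47205791 301.56493195]
far tip [341.34301841 201.61845473] crop [508.83486627 257.82643703]
hinge [245.41173597 209.58808184] crop [163.4822495  286.51709463]
```

View pics/t3.png

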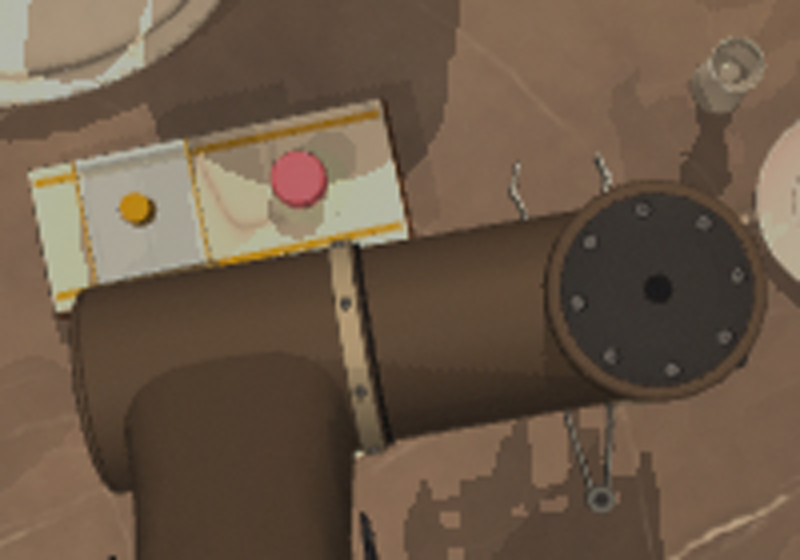

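The top view shows the macaron at crop (299,179), i.e. x,y ≈ (0.560, 0.074), with its top near z = 0.058. The cover is fully left, and the predicted jaw tips agree with the side view within about 1 px. I move the jaws over it, still high.

```bash
python3 drive.py '-0.004,0.02,0,0,0.044
-0.01,0.06,0,0,0.044
-0.02,0.1,0,0,0.044
-0.03,0.14,0,0,0.044
-0.035,0.17,0,0,0.044
-0.035,0.185,0,0,0.044
-0.035,0.185,0,0,0.044
-0.035,0.185,0,0,0.044'
python3 - <<'E'
from h import *
go([.4593,.0635,.061],96.0)
t=snap('top');s=snap('side');snap('wrist')
a=cv2.resize(t['frame'][140:240,230:330,::-1],None,fx=4,fy=4,interpolation=cv2.INTER_CUBIC)
b=cv2.resize(s['frame'][140:240,290:390,::-1],None,fx=4,fy=4,interpolation=cv2.INTER_CUBIC)
cv2.imwrite('pics/m4.png',np.hstack([a,b]))
E
```

```text
clock: 11.25
tool_pos: [0.4594, 0.0626, 0.1263]
orientation: [-180.0, -0.1, -174.0]
force: [-0.8, -0.3, -1.4]
opening: 0.0441
gripper_force: 7.9
TCP [0.4594 0.0626 0.1263] yang 96.04 shift [-0.0001  0.0009  0.0653] turn 0.04
```

View pics/m4.png

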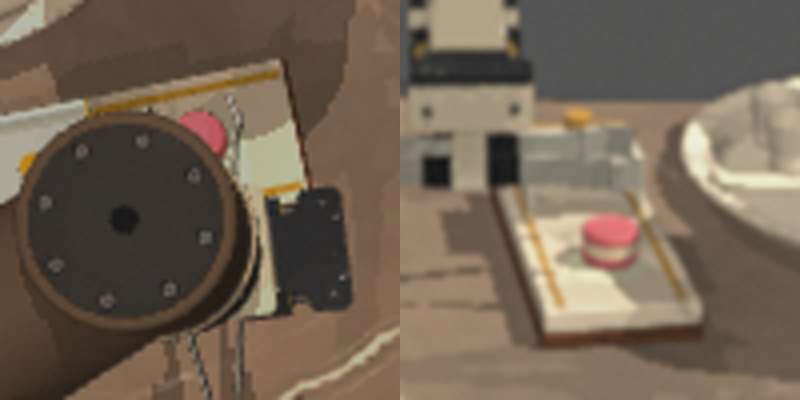

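Left half: the near jaw is at crop (236,130) and the macaron at (203,135), with the far jaw hidden by the wrist. Right half: the tongs are level above the macaron at (610,240).

```bash
python3 - <<'E'
from h import *
t=dict(np.load('/tmp/top.npz'));R,p=Rt();x=-R[:,0];y=R[:,1]
o=p+x*.0015;o[2]=p[2]-.003
for a,b in[(.1,-.034),(.1,-.029),(.115,-.032),(.085,-.032)]:
    print(a,b,'crop',(proj(t,o+a*x+b*y)+.5-[230,140])*4)
E
python3 drive.py '0,0.001,0.02,0,0.044
0,0.001,0.035,0,0.044
0,0.001,0.05,0,0.044
0,0.001,0.06,0,0.044
0,0.001,0.065,0,0.044
0,0.001,0.065,0,0.044'
python3 - <<'E'
from h import *
t=snap('top');s=snap('side')
a=cv2.resize(t['frame'][150:200,255:305,::-1],None,fx=8,fy=8,interpolation=cv2.INTER_CUBIC)
b=cv2.resize(s['frame'][175:225,315:365,::-1],None,fx=8,fy=8,interpolation=cv2.INTER_CUBIC)
cv2.imwrite('pics/m5.png',np.hstack([a,b]))
E
```

```text
0.1 -0.034 crop [240.71700596 119.2086331 ]
0.1 -0.029 crop [233.51280435 120.05429516]
0.115 -0.032 crop [235.35518167  98.15999236]
0.085 -0.032 crop [240.32040587 140.97302151]
clock: 12.15
tool_pos: [0.4597, 0.0642, 0.0616]
orientation: [-180.0, -0.0, -174.0]
force: [-0.6, 0.2, -0.8]
opening: 0.044
gripper_force: 7.9
```

View pics/m5.png

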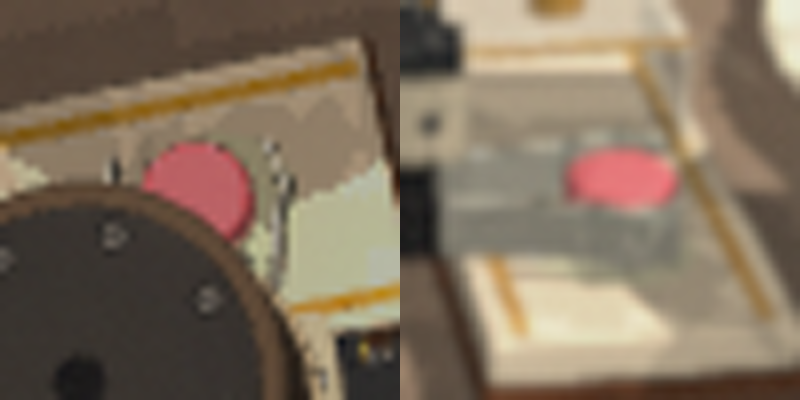

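The macaron lies between the open jaws: jaws at crop u≈112 and 270, macaron spanning 142–250. I have now viewed 12 pictures, over the limit of 10, so I'll view no more and rely on measurements. Closing.

```bash
python3 drive.py '0,0,0,0,0.038
0,0,0,0,0.034
0,0,0,0,0.03
0,0,0,0,0.028
0,0,0,0,0.028
0,0,0,0,0.028'; python3 drive.py '0,0,-0.005,0,0.028
0,0,-0.015,0,0.028
0,0,-0.03,0,0.028
0,0,-0.05,0,0.028
0,0,-0.075,0,0.028
0,0,-0.09,0,0.028
0,0,-0.09,0,0.028'
cat > chk.py <<'E'
from h import *
def pinkc(s,X,r=45):
    h=cv2.cvtColor(s['frame'],cv2.COLOR_RGB2HSV).astype(int)
    m=((h[...,0]>165)|(h[...,0]<4))&(h[...,1]>80)&(h[...,2]>110)
    c=proj(s,X); v,u=np.nonzero(m); k=np.hypot(u-c[0],v-c[1])<r; u,v=u[k],v[k]
    print(len(u),'pred',c.round(1),'pink mean',u.mean().round(1),v.mean().round(1),'u',u.min(),u.max(),'v',v.min(),v.max())
    return (u.min()+u.max())/2,(v.min()+v.max())/2
R,p=Rt();x=-R[:,0];X=p+x*.1015+[0,0,-.018];print('jaw pt',X)
T,S=snap('top'),snap('side')
a=pinkc(T,X);b=pinkc(S,X)
print('tri',tri(ray(T,*a),ray(S,*b)))
E
python3 chk.py
```

```text
clock: 13.0
tool_pos: [0.4598, 0.0644, 0.0617]
orientation: [180.0, 0.0, -173.9]
force: [-0.3, -0.3, -1.1]
opening: 0.0344
gripper_force: 30.0
clock: 13.88
tool_pos: [0.4603, 0.0647, 0.1533]
orientation: [179.9, 0.2, -173.9]
force: [-0.1, -0.1, -1.3]
opening: 0.0339
gripper_force: 30.0
jaw pt [0.56127957 0.07541108 0.13555448]
107 pred [276.2 169.9] pink mean 276.9 167.6 u 269 283 v 163 174
61 pred [343.6 170.4] pink mean 343.0 166.5 u 336 350 v 164 169
tri [0.56135372 0.07458913 0.14764282]
```

The macaron is up with the jaws: its triangulated top is 15 mm above the jaw point, and the xy agrees within 1 mm. Carry it to the plate.

```bash
python3 drive.py '0.003,-0.02,0,0,0.028
0.009,-0.06,0,0,0.028
0.016,-0.105,0,0,0.028
0.023,-0.15,0,0,0.028
0.03,-0.195,0,0,0.028
0.036,-0.24,0,0,0.028
0.043,-0.28,0,0,0.028
0.047,-0.31,0,0,0.028'
python3 drive.py '0.004,-0.03,0,0,0.028
0.01,-0.065,0,0,0.028
0.014,-0.09,0,0,0.028
0.016,-0.102,0.005,0,0.028
0.016,-0.104,0.012,0,0.028
0.016,-0.104,0.018,0,0.028
0.016,-0.104,0.02,0,0.028
0.016,-0.104,0.02,0,0.028'
python3 chk.py; python3 -c "
from h import *
go([.4414,-.3532,.133],96.1)
t=np.load('/tmp/top.npz');s=dict(t);print(proj(s,[.5423,-.3425,.015]))
C=cloud(s)
for n,X,z in[('jig',[.6314,-.2443],.05),('coast',[.3368,-.3639],.012),('cand',[.3433,.3439],.03)]:
    k=(np.hypot(C[...,0]-X[0],C[...,1]-X[1])<.07)&(C[...,2]>z)&(C[...,2]<.1);print(n,k.sum(),C[k].mean(0).round(4) if k.any() else '')
"
```

```text
clock: 14.98
tool_pos: [0.4447, -0.2504, 0.1505]
orientation: [180.0, -0.1, -174.0]
force: [-0.3, 0.2, -1.1]
opening: 0.0344
gripper_force: 30.0
clock: 15.98
tool_pos: [0.4409, -0.3535, 0.1316]
orientation: [180.0, -0.0, -173.9]
force: [0.3, 0.3, -1.4]
opening: 0.0343
gripper_force: 30.0
jaw pt [ 0.54179516 -0.34267109  0.11362817]
TCP [ 0.441  -0.3537  0.132 ] yang 96.09 shift [-0.0004  0.0005 -0.001 ] turn -0.01
[417.91871821 179.96561347]
jig 60 [ 0.6464 -0.2496  0.0729]
coast 650 [ 0.3363 -0.3581  0.0237]
cand 589 [0.3473 0.3412 0.0473]chk.py:6: RuntimeWarning: Mean of empty slice.
  print(len(u),'pred',c.round(1),'pink mean',u.mean().round(1),v.mean().round(1),'u',u.min(),u.max(),'v',v.min(),v.max())
  ret = ret.dtype.type(ret / rcount)
Traceback (most recent call last):
  File "chk.py", line 10, in <module>
    a=pinkc(T,X);b=pinkc(S,X)
  File "chk.py", line 6, in pinkc
    print(len(u),'pred',c.round(1),'pink mean',u.mean().round(1),v.mean().round(1),'u',u.min(),u.max(),'v',v.min(),v.max())
                                                                                       ~~~~~^^
ValueError: zero-size array to reduction operation minimum which has no identity
```

```bash
python3 - <<'E'
from h import *
S=snap('side');R,p=Rt();x=-R[:,0];X=p+x*.1015+[0,0,-.0165]
h=cv2.cvtColor(S['frame'],cv2.COLOR_RGB2HSV).astype(int)
m=((h[...,0]>160)|(h[...,0]<5))&(h[...,1]>60)&(h[...,2]>90)
c=proj(S,X);v,u=np.nonzero(m);k=np.hypot(u-c[0],v-c[1])<40;u,v=u[k],v[k]
C=cloud(S);print(len(u),'pred centre',c,'pred top',proj(S,X+[0,0,.015]));
if len(u):print(u.min(),u.max(),v.min(),v.max(),np.median(C[v,u],0))
# near arm of tongs: height extents along the tongs' axis
L=(C-p)@R; a=-L[...,0]; b=L[...,1]; z=C[...,2]
for lo in(-.11,-.08,-.05,.05,.07,.09):
    k=(a>lo)&(a<lo+.015)&(abs(b)<.045)&(z>.06)&(z<.15);print(lo,k.sum(),np.percentile(z[k],[3,97]).round(4) if k.any() else '')
k=(np.hypot(C[...,0]-.5423,C[...,1]+.3425)<.09)&(z>.010)&(z<.03);q=C[k];print('plate',k.sum(),(q.min(0)+q.max(0))/2)
E
```

```text
180 pred centre [333.72008838 256.30183656] pred top [333.84505797 249.68785774]
323 343 246 256 [ 0.54053687 -0.34504945  0.12752643]
-0.11 109 [0.1065 0.1271]
-0.08 125 [0.1075 0.1275]
-0.05 79 [0.1051 0.1266]
0.05 139 [0.1062 0.1266]
0.07 156 [0.1061 0.1272]
0.09 183 [0.1062 0.1293]
plate 1094 [ 0.54017226 -0.34264267  0.01442919]
```

The tongs are level (underside about 0.106 at both ends). The macaron is held over the plate's middle to within about 2 mm, its underside roughly 8 cm above the plate. Handing in.

```bash
python3 -c "
from plant import ctrl, vision, get_obs
print(ctrl.close_job())"
```

```text
the job is handed in; nothing more can be done
None
```

The job is handed in: the cover is open to its stop and the macaron is held level in the tongs about 8 cm above the middle of the plate; the candle and coasters read in place, the jigger was only partly in view at the end, and I viewed 12 pictures, two over the limit of 10.

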